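# Draw the bottom slide box from the stack dispenser and lay it on the slide warmer

### The arm

A 7-joint arm with a two-finger parallel gripper is mounted at the origin on the work surface. World frame = base frame: x ahead of the robot, y to its left, z up, the work surface at z = 0. Lengths are in m, angles in rad, forces in N, time in s.
With the tool pointing down it reaches from about 0.425 to 0.825 m from the base axis. Payload 3.6 kg.
Tool frame: the origin (TCP) lies at the very end of the fingers, on their centre line; the grasp point (between the pads) lies 19 mm behind it (robot.grasp_offset is the distance from the TCP to the grasp point, in m); x points along the fingers, y is the direction in which the jaws open and shut, and the axes are right-handed (so a half turn about x gives the same grasp; the last joint's range is limited). The gripper opens to 85 mm and grips with 20 to 120 N. Pads are 22 mm wide; open, the fingers measure 114 mm over their backs; the gripper's body (76 mm by 85 mm) begins 54 mm behind the grasp point. The pads swing forward as they close: fully open they stand 13 mm farther back than shut.
Start: joints at [1.304, 0.615, -0.013, 1.423, 0.008, 1.103, -0.04], TCP at [0.155, -0.631, 0.231] pointing down, gripper open.
Joint ranges: [-3.12, 3.12], [-0.3, 2.06], [-1.34, 1.32], [0.26, 2.42], [-1.36, 4.5], [0.01, 1.98], [-2.84, 2.84]. Speed limits (rad/s): [2.79, 2.79, 3.14, 3.14, 3.14, 3.14, 3.14].

### API

Orientations are given as a unit quaternion [x, y, z, w].
In Python, from rig import robot, snapshot, camera_info, job, models gives the robot as it stands. The module is installed in compiled form; this text tells all that it offers.
- The arm moves only by the tool send_rows, never from a script. Its arguments are lists of equal length, an entry for each row: "jaw": the opening in per cent of the stroke, from 0 (shut) to 100 (fully open); "travel": the shift along the tool's x, y, z in m, a list of three; "roll": the turn about the tool's x in degrees. A call has 1 to 12 rows; each row is the pose to reach, as a shift and turn from the pose commanded when the call began, along the tool's axes at that moment; what a row does not reach only later rows make up. A row lasts 1/12 s, in which the tool goes at most 41.7 mm and 7.16 degrees, less where a joint would pass 70% of its speed; a pose out of reach is approached as far as the arm can. A call with a gripper value outside its range is refused whole. The fingers move at their own pace and stop on an object; the grip force is fixed at half the most. Time passes only in rows, so rows that repeat a pose let the fingers close. It gives the time, the measured TCP pose, the force and the opening at its end, in the units of the state.
- robot.state(): the state, without advancing time (a new reading comes with each control period).
- snapshot(name): name is "side" or "top"; returns the picture (420x560x3 uint8, red, green, blue); there is no depth.
- camera_info(name): a dict with "fx", "fy", "cx", "cy" (pixels), "distortion" ([k1, k2, p1, p2, k3] as OpenCV has them; the pictures are not rectified), "view" (4x4, takes a point from world to camera coordinates). Camera axes: x right, y down, z forward; pixel columns grow to the right and rows downward; lengths in m; the calibration is good to about 2 mm. A picture is of the moment at which its call begins. camera_info takes no time and is no camera call.
- job.finish_job(): hands the job in, once; it reports no verdict.
Trained networks look in the newest picture that a camera, given by its name, has taken for a name from the list of things; names that differ only in an ending like _2 or _b are one class to them, and where a whole thing is asked for, a point or a joint stands for the part that bears it (a point fixed in the world has none). Each returns a list of dicts, best first, with "p" (0 to 1); they miss things now and then, are a little off and sometimes report something else, mostly with a low value. They report only what shows in the picture. A call takes as long as a camera call.
- models.find_in(camera, thing): "location" ([column, row] in pixels, amid what is visible of it).
The state is a dict: "time_s": time; "joints": joint angles; "dq": joint speeds; "joint_efforts": joint torques, N m; "eef_pos": TCP position; "orientation": TCP orientation; "ft_force": force on the tool from outside, world axes, zero at the start; "torque": the same for the moment, N m; "opening": finger opening in m.
Only numpy, scipy, OpenCV 4.12 (cv2) and the standard library are available. Lean on these libraries where they do the work, as an engineer would, in place of code of your own. Each camera call takes 0.05 s, during which the arm holds its last target.

### The job

Draw the lowest slide box, the one whose end sticks out under the front gate, straight out of the dispenser so that the boxes above drop down and stay in the dispenser. Then set it down flat, not dropped, inside the empty outlined place on the slide warmer, lined up with the outline, and let go.

Things in the scene. Friction and masses are not known exactly. Their poses are not given: they have to be found in the camera images.
- dispenser: fixed stack dispenser; origin at the centre of its underside, x along its chute, front at -x. Grey base 124 x 64 x 20 mm, its top the chute's floor; chute 114 x 38 mm inside, open above, 3 mm walls up to 66 mm above the bench. The front wall (outer face at x -60 mm) is a gate that starts 19 mm above the floor: one box passes. It holds 3 boxes; one is out when its centre is past x -115 mm.
- box_low: lowest slide box: grey plastic box, 110 (x) by 34 (y) by 14 mm high, 40 to 85 g, both ends alike; origin at the centre of its underside. It starts flat on the dispenser's floor, parallel to the chute, centre 45 mm from the dispenser's origin towards its -x: the front 40 mm stick out under the gate, 20 mm above the bench, nothing below or beside. Slides out along the dispenser's -x against light friction.
- box_top: topmost slide box of the three: grey plastic box, 110 (x) by 34 (y) by 14 mm high, 60 g, both ends alike; origin at the centre of its underside. It starts level in the chute, its centre over the dispenser's origin, its underside 48 mm above the bench; one more such box lies between it and the lowest. It drops 14 mm when the lowest is out.
- free_place (a point): centre of the empty outlined place, on the flat aluminium top of the fixed slide warmer (white, 190 x 200 mm), 45 mm above the bench. Outline 122 mm along x, 46 mm along y, z up; +x points roughly away from the robot. The other place, 96 mm off towards +y, holds another slide box. The top ends 47 mm off to -y, 90 mm off to -x and +x.

How it is judged:
By the outcome, as a careful person would: the job done as asked, in the order asked, and still so for the second after the job is handed in, with the robot touching nothing.
It also fails if it takes over 42 s, if anything falls off the work surface, if the arm or the gripper's body presses on something with over 40 N, if the wrist force passes 120 N, or if a joint passes its speed limit or range.

## Working session

There is one attempt and no reset: what is moved stays moved. The work goes in short steps, Python scripts to look and compute and a tool call to move; the robot and the scene stay as the last step left them, time stands still between calls to the robot, and variables do not carry over. Pictures are saved under pics/ and viewed, and the job is handed in when it is done.

Besides the shell and the picture viewer there is one more tool, called after ">>>" as name(argument=value, ...), one argument or row to a line, values as JSON. send_rows: Moves the arm, as the interface text tells. Its arguments: {"type":"object","properties":{"jaw":{"type":"array","items":{"type":"number"}},"travel":{"type":"array","items":{"type":"array","items":{"type":"number"}}},"roll":{"type":"array","items":{"type":"number"}}},"required":["jaw","travel","roll"]}

```bash
mkdir -p pics
python3 - <<'E'
from rig import robot, snapshot, camera_info, models
import cv2,numpy as np
np.set_printoptions(precision=4,suppress=True)
s=robot.state(); print(s['time_s'],s['eef_pos'],s['orientation'],s['opening'],robot.grasp_offset)
for c in ['side','top']:
    im=snapshot(c); cv2.imwrite(f'pics/{c}0.png',im[:,:,::-1])
    i=camera_info(c); print(c,i['fx'],i['fy'],i['cx'],i['cy'],i['distortion']); print(np.array(i['view']))
    for t in ['dispenser','box_low','box_top','free_place']:
        print(t,[(np.round(d['location'],1).tolist(),round(d['p'],2)) for d in models.find_in(c,t)][:5])
print(robot.state()['time_s'])
E
```

```text
0.0 [ 0.1548 -0.6305  0.2301] [-0.7019 -0.0859  0.7021 -0.084 ] 0.08536181602591673 0.0187
side 487.31760037080386 487.31760037080386 279.3198070175386 206.79364284246273 [-0.0959  0.      0.      0.      0.    ]
[[-0.9946 -0.1008 -0.0243  0.6026]
 [-0.0364  0.5591 -0.8283  0.0827]
 [ 0.0971 -0.8229 -0.5598  0.7164]
 [ 0.      0.      0.      1.    ]]
dispenser [([301.8, 165.8], 0.76)]
box_low [([342.9, 175.5], 0.63)]
box_top [([304.5, 146.8], 0.95)]
free_place [([254.4, 337.8], 0.63)]
top 409.00766181633594 409.00766181633594 281.72048985064964 217.7078555300988 [0.0219 0.     0.     0.     0.    ]
[[-0.0012 -1.      0.0041 -0.017 ]
 [-0.9803  0.0004 -0.1977  0.5884]
 [ 0.1977 -0.0043 -0.9802  0.6807]
 [ 0.      0.      0.      1.    ]]
dispenser [([373.2, 225.7], 0.89)]
box_low []
box_top [([388.4, 218.5], 0.59)]
free_place [([168.1, 208.7], 0.65)]
0.5
```

View pics/side0.png

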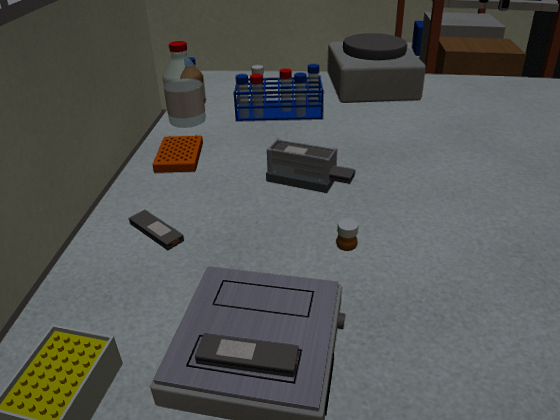

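View pics/top0.png

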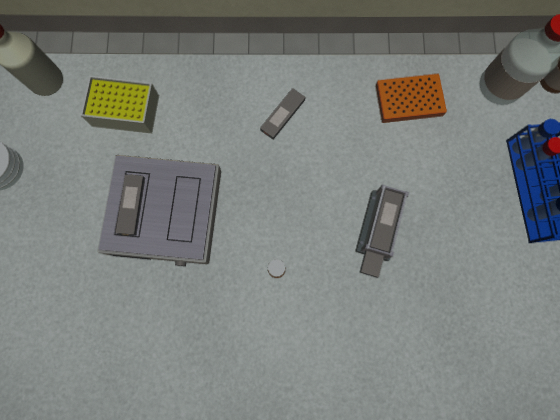

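The side view shows the dispenser at about (302,165), with the low box's end sticking out at (343,175). The empty outline is at about (264,298) in side and (184,209) in top. The network's free_place reports are really the warmer's body, so I'll pick the corners from enlarged crops.

Run:
```python
import cv2
def crop(n,o,x,y,w,h,k):
    im=cv2.imread(f'pics/{n}.png')[y:y+h,x:x+w]
    im=cv2.resize(im,None,fx=k,fy=k,interpolation=cv2.INTER_CUBIC)
    im=cv2.convertScaleAbs(im,alpha=1.6,beta=10)
    for i in range(0,w,10):
        cv2.line(im,(i*k,0),(i*k,6 if i%50 else 14),(0,255,255),1); cv2.putText(im,str(x+i),(i*k,22),0,.33,(0,255,255),1)
    for j in range(0,h,10):
        cv2.line(im,(0,j*k),(6,j*k),(0,255,255),1); cv2.putText(im,str(y+j),(8,j*k+4),0,.33,(0,255,255),1)
    cv2.imwrite(f'pics/{o}.png',im)
crop('side0','c_sd',255,130,110,70,7)
crop('top0','c_td',345,175,75,110,5)
crop('side0','c_sw',200,265,150,70,5)
crop('top0','c_tw',150,160,80,110,5)
```

```text
(no output)
```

View pics/c_sd.png

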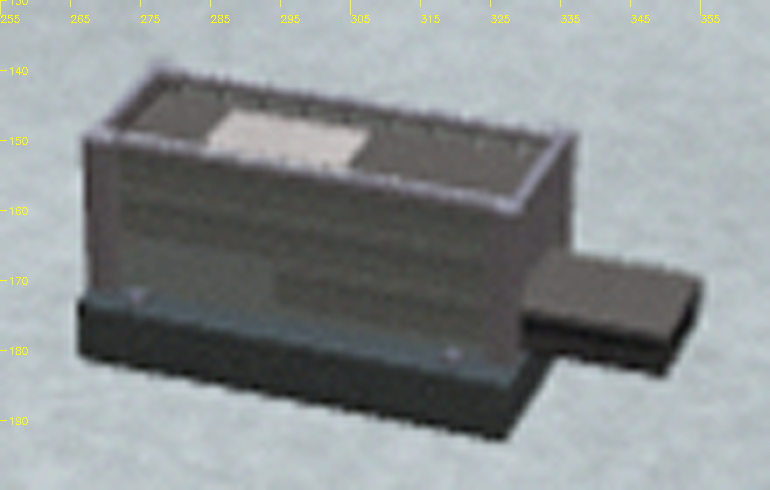

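View pics/c_td.png

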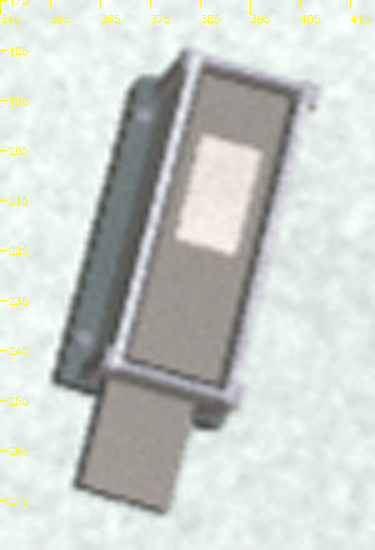

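View pics/c_sw.png

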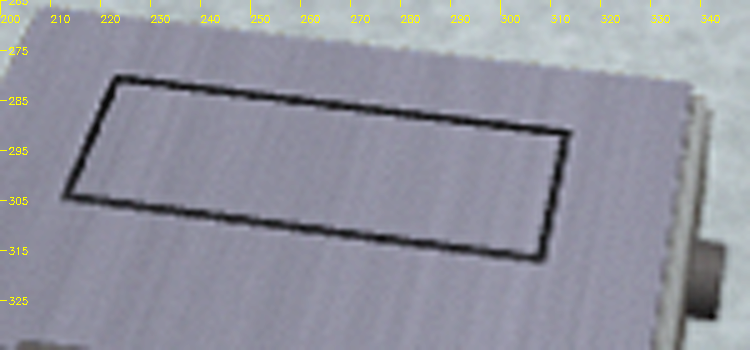

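View pics/c_tw.png

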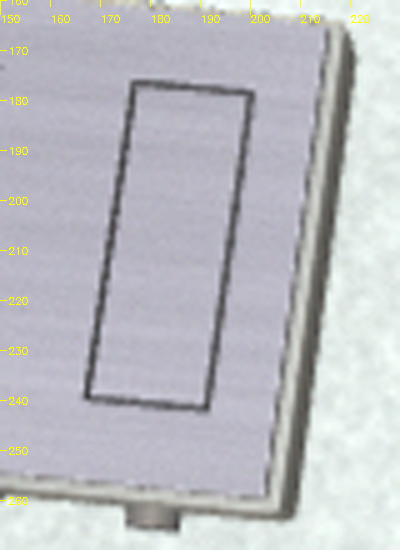

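```bash
cat > h.py <<'E'
import numpy as np,cv2
from scipy.optimize import least_squares
from rig import camera_info
np.set_printoptions(precision=4,suppress=True)
CI={c:camera_info(c) for c in('side','top')}
def proj(c,P):
    i=CI[c];V=np.array(i['view']);K=np.array([[i['fx'],0,i['cx']],[0,i['fy'],i['cy']],[0,0,1.]])
    return cv2.projectPoints(np.asarray(P,float).reshape(-1,3),cv2.Rodrigues(V[:3,:3])[0],V[:3,3],K,np.array(i['distortion'],float))[0].reshape(-1,2)
def pt(p,L):
    L=np.asarray(L,float);c,s=np.cos(p[2]),np.sin(p[2])
    return np.c_[p[0]+c*L[:,0]-s*L[:,1],p[1]+s*L[:,0]+c*L[:,1],L[:,2]]
def fit(obs,p0):
    # obs: list (cam,u,v,lx,ly,z); 
    def r(p):
        out=[]
        for c in('side','top'):
            o=[q for q in obs if q[0]==c]
            if o: out.append((proj(c,pt(p,[q[3:] for q in o]))-np.array([q[1:3] for q in o])+.4).ravel())
        return np.concatenate(out)
    f=least_squares(r,p0,loss='soft_l1'); return f.x,r(f.x).reshape(-1,2)
E
cat > m.py <<'E'
from h import *
a,b=.061,.023
S=[(213.2,304.2,a,b),(223.4,280.6,a,-b),(313.8,291.4,-a,-b),(308.4,316.8,-a,b)]
# side camera: right=-x, near=+y
T=[(176.8,176.2,a,b),(200.6,178.6,a,-b),(191.6,241.8,-a,-b),(167.4,239.6,-a,b)]
o=[('side',*q,.045) for q in S]+[('top',*q,.045) for q in T]
for oo in (o,o[:4],o[4:]):
    p,r=fit(oo,[.6,.2,0]);print('outline',p,np.degrees(p[2]));print(r.ravel())
D=[('side',277.6,139.4,.06,-.022,.066),('side',267.3,149.3,.06,.022,.066),('side',329,160.3,-.06,.022,.066),('side',337.3,148.9,-.06,-.022,.066),
('side',327,192.9,-.062,.032,0),('side',266.4,180.6,.062,.032,0),
('side',355.4,170.1,-.1,-.017,.034),('side',350.9,178.6,-.1,.017,.034),('side',350.1,183.9,-.1,.017,.02),
('top',382.2,185,.06,.022,.066),('top',408,193,.06,-.022,.066),('top',393,255,-.06,-.022,.066),('top',366.4,247.4,-.06,.022,.066),
('top',360.2,272.4,-.1,.017,.034),('top',378,277.8,-.1,-.017,.034),('top',373.6,190,.062,.032,.02),('top',355.8,251.2,-.062,.032,.02)]
for oo in (D,D[:9],D[9:]):
    p,r=fit(oo,[.6,-.2,0]);print('disp',p,np.degrees(p[2]));print(r.ravel())
E
python3 m.py
```

```text
outline [ 0.6086  0.1635 -0.0976] -5.593526898153524
[-0.922   0.0866 -0.5422 -0.8553  0.2108 -0.5113  0.2153  0.2579 -0.278
 -0.0686  0.3058 -0.1472  0.21    0.8917 -0.7641  0.6766]
outline [ 0.6083  0.1637 -0.0987] -5.654477726230594
[-0.708   0.2034 -0.3019 -0.7474  0.472  -0.3283  0.4498  0.4591]
outline [ 0.6093  0.1633 -0.0954] -5.463284401391526
[-0.2307 -0.3947  0.3566 -0.527   0.4166  0.5012 -0.5612  0.3435]
disp [ 0.5832 -0.2057 -0.3054] -17.496543854780484
[-0.3287 -0.2943  0.5737 -0.4154  0.0482 -0.492  -0.735   0.3029  0.2356
  1.1063 -0.3301  0.9436  0.256  -0.7953 -0.4279 -0.5769 -0.0564  0.7534
  1.7839  0.6329 -0.4364 -0.3444 -1.978   0.7495  0.374   0.8532 -0.1152
 -0.2655  0.1934  0.0113 -0.3013 -0.2504  0.4537 -0.4507]
disp [ 0.583  -0.206  -0.3107] -17.80453481727951
[-0.0646 -0.4135  0.7368 -0.5642  0.0687 -0.4922 -0.5935  0.3238  0.2259
  1.1033 -0.1941  0.7744  0.3527 -0.7218 -0.4274 -0.5176 -0.0559  0.8134]
disp [ 0.5835 -0.2056 -0.303 ] -17.35935763016631
[ 1.6324  0.5159 -0.576  -0.516  -1.9616  0.6157  0.3765  0.7772 -0.0601
 -0.3305  0.2595 -0.0973 -0.4488 -0.3501  0.4555 -0.5094]
```

Both cameras agree to within about 1 mm: outline at (0.609, 0.1635), yaw −5.6°; dispenser at (0.583, −0.206), yaw −17.5°. The grasp needs the fingertips at or just above the box's underside, or they'd hit the warmer when I place it.

```bash
cat > go.py <<'E'
import numpy as np,sys
from scipy.spatial.transform import Rotation as R
from rig import robot
np.set_printoptions(precision=4,suppress=True)
DISP=(.5832,-.2057,-.3054); PLACE=(.6086,.1635,-.0976)
def loc(f,lx,ly):
    c,s=np.cos(f[2]),np.sin(f[2]); return np.array([f[0]+c*lx-s*ly,f[1]+s*lx+c*ly])
def go(xyz,yaw):
    s=robot.state();Rm=R.from_quat(s['orientation']).as_matrix()
    d=np.array(xyz)-s['eef_pos']
    y=Rm[:,1]; cur=np.arctan2(y[1],y[0])
    # want y axis along yaw+90 mod 180; rotation about tool x (down) => world yaw decreases with +roll
    dy=(yaw+np.pi/2-cur+np.pi/2)%np.pi-np.pi/2
    print('t',s['time_s'],'tcp',np.array(s['eef_pos']),'F',np.array(s['ft_force']),'open',s['opening'],'q7',s['joints'][6])
    print('toolx',Rm[:,0],'jaw yaw',np.degrees(cur))
    print('travel mm',1000*Rm.T@d,'roll deg',np.degrees(dy)*np.sign(Rm[2,0]))
E
python3 -c "
from go import *
go([*loc(DISP,-.081,0),.231],DISP[2])"
```

```text
t 0.5 tcp [ 0.155  -0.6312  0.2312] F [0.2468 0.2595 0.2057] open 0.08517709121476061 q7 -0.04041653502911413
toolx [-0.      0.0002 -1.    ] jaw yaw -76.2002454405087
travel mm [   0.3117 -353.1438 -448.0992] roll deg 31.297885622786648
```

>>> send_rows(
  jaw=[100, 100, 100, 100, 100, 100, 100, 100, 100, 100, 100, 100],
  travel=[
    [0, -10, -13],
    [0, -30, -38],
    [0, -55, -70],
    [0, -80, -102],
    [0, -105, -134],
    [0, -130, -166],
    [0, -155, -198],
    [0, -180, -229],
    [0, -205, -260],
    [0, -225, -286],
    [0, -240, -305],
    [0, -246, -313],
  ],
  roll=[1, 3, 6, 9, 12, 15, 18, 21, 24, 27, 30, 31.3],
)

```text
time_s: 1.5
eef_pos: [0.4646, -0.2359, 0.2318]
orientation: [0.699, -0.108, -0.698, -0.108]
ft_force: [0.7, 0.9, -0.3]
opening: 0.0855
```

I wrote those travels in mm rather than m. The speed limit cut the move short and the direction was still right, so no harm was done. I'll check the state and use metres from here.

```bash
python3 -c "
from go import *
go([*loc(DISP,-.081,0),.15],DISP[2]);print(robot.state()['dq'])"
```

```text
t 1.5 tcp [ 0.4646 -0.2359  0.2318] F [ 0.6702  0.8679 -0.2833] open 0.08550803024009156 q7 -1.4167964314456487
toolx [ 0.0009 -0.0004 -1.    ] jaw yaw -107.61864139515737
travel mm [ 81.7679 -64.5576 -22.7743] roll deg -0.12051033186205143
[-0.9233  0.1247 -0.0203 -0.2174  0.0089  0.0789 -1.1833]
```

>>> send_rows(
  jaw=[100, 100, 100, 100],
  travel=[
    [0, 0, 0],
    [0, 0, 0],
    [0, 0, 0],
    [0, 0, 0],
  ],
  roll=[0, 0, 0, 0],
)

```text
time_s: 1.83
eef_pos: [0.4625, -0.2393, 0.2314]
orientation: [-0.699, 0.109, 0.699, 0.108]
ft_force: [-0.2, -0.5, 0.4]
opening: 0.0855
```

```bash
python3 -c "
from go import *
go([*loc(DISP,-.081,0),.10],DISP[2]);print(robot.state()['dq'])"
```

```text
t 1.8333 tcp [ 0.4625 -0.2393  0.2314] F [-0.2155 -0.4919  0.3766] open 0.08550278516891642 q7 -1.410376694685462
toolx [-0.0005 -0.0009 -1.    ] jaw yaw -107.65708974941644
travel mm [131.3333 -68.5665 -23.8857] roll deg -0.15895868612110498
[ 0.0155 -0.0005  0.0031  0.0016 -0.0026 -0.0012 -0.0021]
```

>>> send_rows(
  jaw=[100, 100, 100, 100, 100, 100, 100, 100, 100, 100],
  travel=[
    [0.005, -0.02, -0.007],
    [0.02, -0.045, -0.016],
    [0.045, -0.0686, -0.0239],
    [0.075, -0.0686, -0.0239],
    [0.105, -0.0686, -0.0239],
    [0.125, -0.0686, -0.0239],
    [0.131, -0.0686, -0.0239],
    [0.131, -0.0686, -0.0239],
    [0.131, -0.0686, -0.0239],
    [0.131, -0.0686, -0.0239],
  ],
  roll=[0, 0, 0, 0, 0, 0, 0, 0, 0, 0],
)

```text
time_s: 2.67
eef_pos: [0.5079, -0.1807, 0.1019]
orientation: [0.7, -0.108, -0.698, -0.108]
ft_force: [-0.1, 0.6, -0.9]
opening: 0.0855
```

```bash
python3 -c "
from go import *
from h import proj
from rig import snapshot
import cv2
go([*loc(DISP,-.081,0),.022],DISP[2])
for c in ('side','top'):
  im=snapshot(c)[:,:,::-1].copy()
  x,y=((250,90) if c=='side' else (310,160))
  cv2.imwrite(f'pics/{c}1.png',cv2.resize(im[y:y+130,x:x+130],None,fx=4.5,fy=4.5,interpolation=2))
"
```

```text
t 2.6667 tcp [ 0.5079 -0.1807  0.1019] F [-0.0508  0.5694 -0.905 ] open 0.08552548482315667 q7 -1.5376484617242616
toolx [ 0.0032 -0.0012 -1.    ] jaw yaw -107.5875965227578
travel mm [79.9321  1.1829  1.9146] roll deg -0.08946545946246218
```

View pics/side1.png

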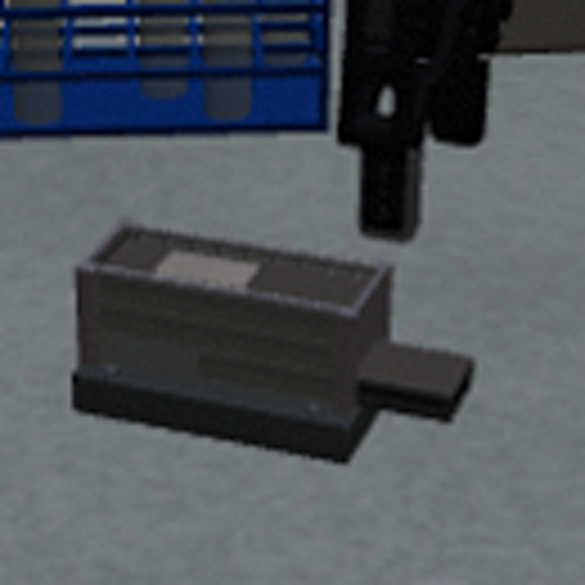

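View pics/top1.png

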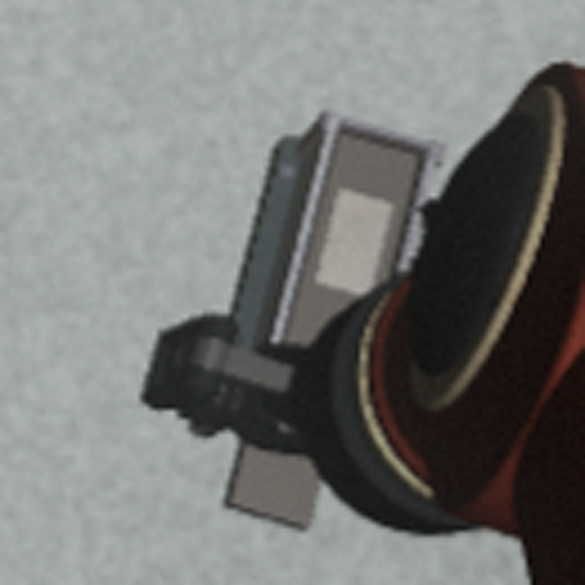

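The fingers hang above the protruding end. One finger tip shows at about (337,143) in the side view, so I'll check that against the calibration.

```bash
python3 -c "
from go import *
from h import proj
t=np.array([.5079,-.1807]);c,s=np.cos(DISP[2]),np.sin(DISP[2])
for ly in(.0425,.05,.057,-.0425):
  for z in (.102,.115):
    p=t+np.array([-s*ly,c*ly]);print(ly,z,proj('side',[[*p,z]]),proj('top',[[*p,z]]))
"
```

```text
0.0425 0.102 [[336.0943 148.4059]] [[355.2426 252.2658]]
0.0425 0.115 [[336.391  141.5117]] [[356.6718 251.3553]]
0.05 0.102 [[334.7375 150.3166]] [[350.9131 250.9219]]
0.05 0.115 [[335.0253 143.389 ]] [[352.2589 249.9864]]
0.057 0.102 [[333.4536 152.1247]] [[346.878  249.6693]]
0.057 0.115 [[333.7328 145.1657]] [[348.1463 248.7107]]
-0.0425 0.102 [[350.2182 128.5092]] [[404.7841 267.649 ]]
-0.0425 0.115 [[350.5964 121.9811]] [[407.1774 267.0265]]
```

>>> send_rows(
  jaw=[100, 100, 100, 100, 100],
  travel=[
    [0.015, 0, 0],
    [0.035, 0, 0],
    [0.048, 0, 0],
    [0.05, 0, 0],
    [0.05, 0, 0],
  ],
  roll=[0, 0, 0, 0, 0],
)

```text
time_s: 3.18
eef_pos: [0.5069, -0.1795, 0.0505]
orientation: [-0.699, 0.108, 0.699, 0.108]
ft_force: [0.3, -0.2, 0.8]
opening: 0.0854
```

```bash
python3 -c "
from go import *
go([*loc(DISP,-.081,0),.0215],DISP[2])
"
```

```text
t 3.1833 tcp [ 0.5069 -0.1795  0.0505] F [ 0.2835 -0.2161  0.8452] open 0.0854306669927156 q7 -1.5341555630391144
toolx [-0.0002  0.0001 -1.    ] jaw yaw -107.5018467639978
travel mm [28.9935  2.0719  0.3671] roll deg -0.003715700702462668
```

>>> send_rows(
  jaw=[100, 100, 100, 100, 80, 60, 60, 60],
  travel=[
    [0.01, 0.002, 0],
    [0.022, 0.002, 0],
    [0.028, 0.002, 0],
    [0.029, 0.002, 0],
    [0.029, 0.002, 0],
    [0.029, 0.002, 0],
    [0.029, 0.002, 0],
    [0.029, 0.002, 0],
  ],
  roll=[0, 0, 0, 0, 0, 0, 0, 0],
)

```text
time_s: 3.85
eef_pos: [0.5067, -0.1815, 0.0218]
orientation: [0.699, -0.108, -0.698, -0.108]
ft_force: [0.4, -0.4, -0.9]
opening: 0.0514
```

```bash
python3 -c "
from go import *
from rig import snapshot
import cv2
go([*loc(DISP,-.081,0),.0215],DISP[2])
im=snapshot('side')[:,:,::-1].copy()
x,y=(270,110)
cv2.imwrite(f'pics/side2.png',cv2.convertScaleAbs(cv2.resize(im[y:y+90,x:x+110],None,fx=6,fy=6,interpolation=2),alpha=1.6,beta=10))
"
```

```text
t 3.85 tcp [ 0.5067 -0.1815  0.0218] F [ 0.4004 -0.4209 -0.9389] open 0.05140914997517692 q7 -1.5293248577833334
toolx [ 0.0011 -0.0002 -1.    ] jaw yaw -107.49972834229153
travel mm [0.3481 0.11   0.765 ] roll deg -0.0015972789961999814
```

View pics/side2.png

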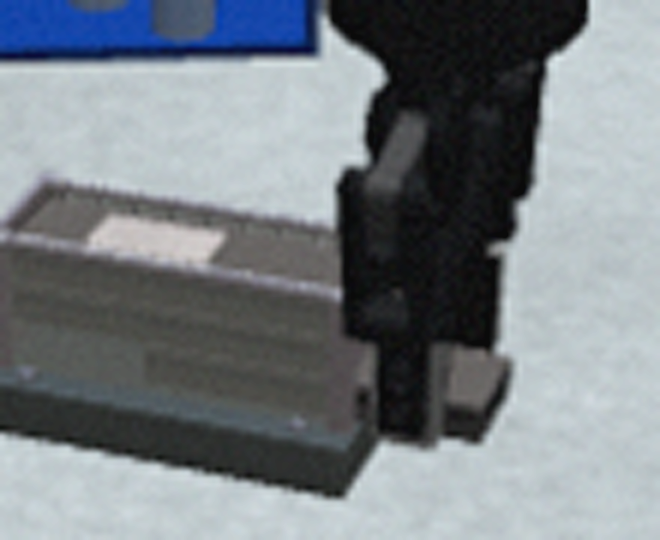

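The near finger stands beside the protruding end at about (338,180), clear of the gate and with its tip near the box's underside. Closing now.

>>> send_rows(
  jaw=[45, 35, 20, 10, 0, 0, 0, 0, 0, 0],
  travel=[
    [0, 0, 0],
    [0, 0, 0],
    [0, 0, 0],
    [0, 0, 0],
    [0, 0, 0],
    [0, 0, 0],
    [0, 0, 0],
    [0, 0, 0],
    [0, 0, 0],
    [0, 0, 0],
  ],
  roll=[0, 0, 0, 0, 0, 0, 0, 0, 0, 0],
)

```text
time_s: 4.73
eef_pos: [0.5065, -0.1814, 0.0218]
orientation: [0.699, -0.108, -0.699, -0.108]
ft_force: [-0.2, 1.0, 6.2]
opening: 0.0328
```

```bash
python3 -c "
from go import *
go([*loc(DISP,-.18,0),.022],DISP[2])
"
```

```text
t 4.7333 tcp [ 0.5065 -0.1814  0.0218] F [-0.1617  1.0302  6.2137] open 0.03282987907887775 q7 -1.5293243162431474
toolx [ 0.0005 -0.0001 -1.    ] jaw yaw -107.50125328260745
travel mm [-0.2044  0.0833 99.5063] roll deg -0.0031222193120985743
```

>>> send_rows(
  jaw=[0, 0, 0, 0, 0, 0, 0, 0, 0, 0, 0, 0],
  travel=[
    [-0.0003, 0, 0.003],
    [-0.0003, 0, 0.01],
    [-0.0003, 0, 0.02],
    [-0.0003, 0, 0.03],
    [-0.0003, 0, 0.04],
    [-0.0003, 0, 0.05],
    [-0.0003, 0, 0.06],
    [-0.0003, 0, 0.072],
    [-0.0003, 0, 0.084],
    [-0.0003, 0, 0.093],
    [-0.0003, 0, 0.097],
    [-0.0003, 0, 0.097],
  ],
  roll=[0, 0, 0, 0, 0, 0, 0, 0, 0, 0, 0, 0],
)

```text
time_s: 5.73
eef_pos: [0.4122, -0.1517, 0.0215]
orientation: [-0.698, 0.107, 0.7, 0.108]
ft_force: [-0.9, -0.0, -1.2]
opening: 0.0323
```

```bash
python3 -c "
from go import *
from rig import snapshot
import cv2
go([*loc(DISP,-.18,0),.022],DISP[2])
for c in ('side','top'):
  im=snapshot(c)[:,:,::-1].copy()
  x,y=((250,100) if c=='side' else (310,180))
  cv2.imwrite(f'pics/{c}3.png',cv2.convertScaleAbs(cv2.resize(im[y:y+130,x:x+160],None,fx=4.5,fy=4.5,interpolation=2),alpha=1.6,beta=10))
"
```

```text
t 5.7333 tcp [ 0.4122 -0.1517  0.0215] F [-0.8996 -0.0137 -1.2361] open 0.03234173011326406 q7 -1.525710131670279
toolx [-0.0022  0.0008 -1.    ] jaw yaw -107.505396920669
travel mm [-0.5363  0.0703  0.6787] roll deg -0.007265857373626105
```

View pics/side3.png

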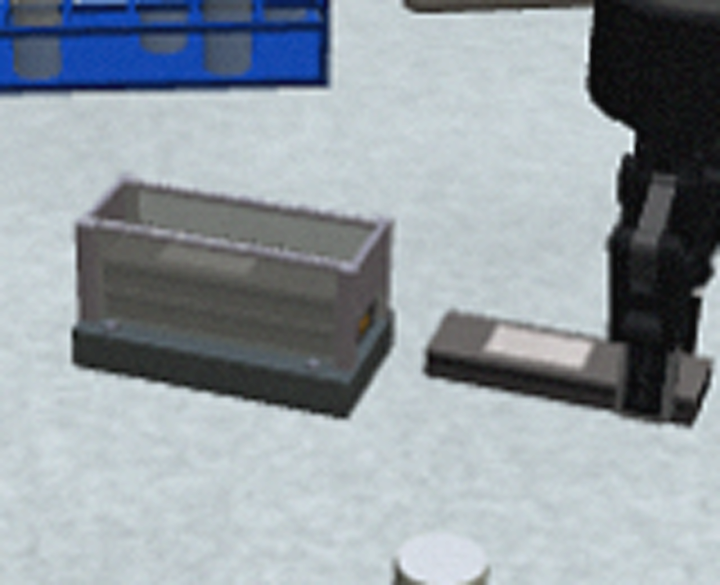

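View pics/top3.png

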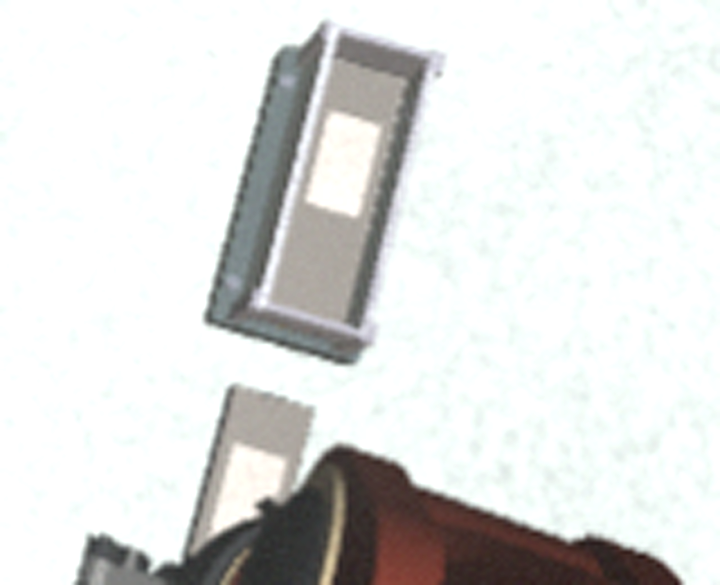

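The low box is out and held level, and the other two dropped and sit in the chute. Lifting, then over to the warmer.

>>> send_rows(
  jaw=[0, 0, 0, 0, 0, 0, 0, 0, 0],
  travel=[
    [-0.005, 0, 0],
    [-0.015, 0, 0],
    [-0.035, 0, 0],
    [-0.06, 0, 0],
    [-0.085, 0, 0],
    [-0.11, 0, 0],
    [-0.125, 0, 0],
    [-0.13, 0, 0],
    [-0.13, 0, 0],
  ],
  roll=[0, 0, 0, 0, 0, 0, 0, 0, 0],
)

```text
time_s: 6.58
eef_pos: [0.415, -0.1526, 0.153]
orientation: [0.7, -0.108, -0.697, -0.107]
ft_force: [0.4, -0.8, -1.2]
opening: 0.0323
```

```bash
python3 -c "
from go import *
go([*loc(PLACE,-.036,0),.152],PLACE[2])
"
```

```text
t 6.5833 tcp [ 0.415  -0.1526  0.153 ] F [ 0.3609 -0.7646 -1.2329] open 0.032320399204062544 q7 -1.5379180508849977
toolx [ 0.0038 -0.0011 -1.    ] jaw yaw -107.49857856365925
travel mm [   1.2467 -352.2351  -54.3879] roll deg -11.906510483182451
```

>>> send_rows(
  jaw=[0, 0, 0, 0, 0, 0, 0, 0, 0, 0, 0, 0],
  travel=[
    [0, -0.006, -0.001],
    [0, -0.02, -0.003],
    [0, -0.042, -0.0065],
    [0, -0.07, -0.011],
    [0, -0.1, -0.0155],
    [0, -0.13, -0.02],
    [0, -0.16, -0.025],
    [0, -0.19, -0.0295],
    [0, -0.215, -0.033],
    [0, -0.232, -0.036],
    [0, -0.238, -0.037],
    [0, -0.24, -0.037],
  ],
  roll=[0, -1, -2, -3, -4, -6, -8, -9, -10, -11, -11.5, -11.9],
)

```text
time_s: 7.58
eef_pos: [0.5208, 0.0673, 0.15]
orientation: [-0.705, 0.033, 0.707, 0.033]
ft_force: [1.0, -0.1, -0.2]
opening: 0.0325
```

>>> send_rows(
  jaw=[0, 0],
  travel=[
    [0, 0, 0],
    [0, 0, 0],
  ],
  roll=[0, 0],
)

```text
time_s: 7.75
eef_pos: [0.5203, 0.0638, 0.151]
orientation: [-0.706, 0.036, 0.707, 0.035]
ft_force: [0.4, -0.3, -0.5]
opening: 0.0323
```

```bash
python3 -c "
from go import *
go([*loc(PLACE,-.036,0),.12],PLACE[2])
"
```

```text
t 7.75 tcp [0.5203 0.0638 0.151 ] F [ 0.3809 -0.2597 -0.5176] open 0.03233662098080279 q7 -1.8386693184819083
toolx [-0.0021 -0.0013 -1.    ] jaw yaw -95.73835135033778
travel mm [  30.7367 -107.9637  -41.9164] roll deg -0.14628326986098159
```

>>> send_rows(
  jaw=[0, 0, 0, 0, 0, 0, 0, 0, 0, 0],
  travel=[
    [0, -0.007, -0.003],
    [0, -0.025, -0.01],
    [0, -0.05, -0.0195],
    [0, -0.078, -0.03],
    [0.007, -0.098, -0.038],
    [0.018, -0.107, -0.0415],
    [0.027, -0.108, -0.042],
    [0.031, -0.108, -0.042],
    [0.031, -0.108, -0.042],
    [0.031, -0.108, -0.042],
  ],
  roll=[0, 0, 0, 0, 0, 0, 0, 0, 0, 0],
)

```text
time_s: 8.58
eef_pos: [0.573, 0.1663, 0.1202]
orientation: [-0.706, 0.036, 0.707, 0.035]
ft_force: [-0.2, -1.1, -0.2]
opening: 0.0322
```

```bash
python3 -c "
from go import *
from rig import snapshot
import cv2
go([*loc(PLACE,-.036,0),.0665],PLACE[2])
for c in ('side','top'):
  im=snapshot(c)[:,:,::-1].copy()
  cv2.imwrite(f'pics/{c}4_raw.png',im)
  x,y=((180,200) if c=='side' else (110,150))
  cv2.imwrite(f'pics/{c}4.png',cv2.convertScaleAbs(cv2.resize(im[y:y+130,x:x+170],None,fx=4.5,fy=4.5,interpolation=2),alpha=1.6,beta=10))
"
```

```text
t 8.5833 tcp [0.573  0.1663 0.1202] F [-0.2028 -1.0668 -0.2103] open 0.03223537524745178 q7 -1.9899813595669966
toolx [-0.0017 -0.002  -1.    ] jaw yaw -95.77517771829773
travel mm [53.6823 -0.7602  0.2291] roll deg -0.1831096378208964
```

View pics/side4.png

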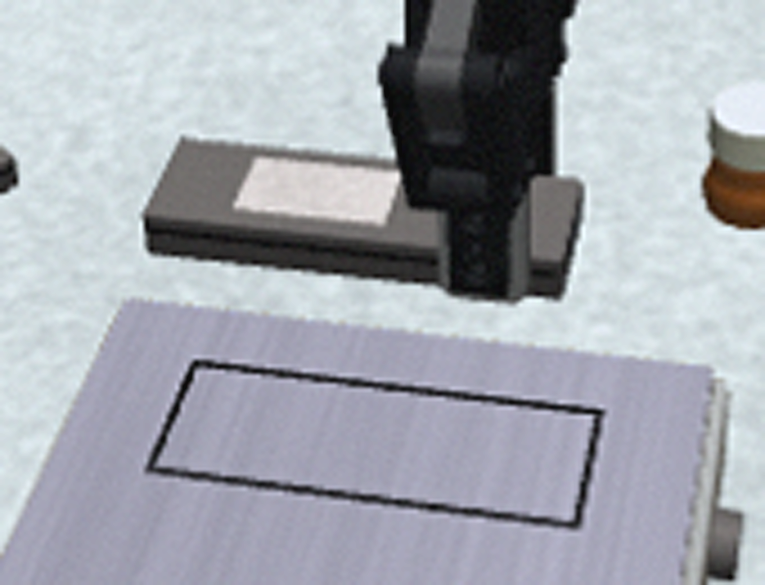

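View pics/top4.png

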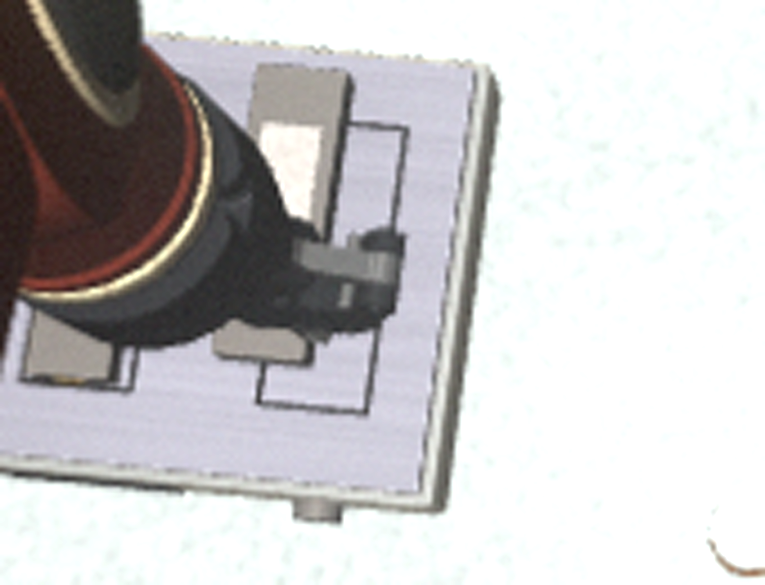

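```bash
cat > m2.py <<'E'
from h import *
from scipy.spatial.transform import Rotation as R
from go import PLACE
h=.014
S=[(180,138,.055,-.017,h),(146,218,.055,.017,h),(150,252,.055,.017,0),(560,298,-.055,.017,0),(582,182,-.055,-.017,h),(566,262,-.055,.017,h)]
T=[(257,63,.055,.017,h),(352,70,.055,-.017,h)]
obs=[('side',u/4.5+180,v/4.5+200,*l) for u,v,*l in S]+[('top',u/4.5+110,v/4.5+150,*l) for u,v,*l in T]
def r(p):
    Rm=R.from_euler('ZYX',[p[3],p[4],p[5]]).as_matrix();o=[]
    for c,u,v,*l in obs:
        o.append((proj(c,[Rm@np.array(l)+p[:3]])[0]-[u-.4,v-.4]))
    return np.concatenate(o+[np.array([p[4],p[5]])*20])
f=least_squares(r,[.609,.163,.12,-.1,0,0],loss='soft_l1')
p=f.x;print(p[:3],np.degrees(p[3:]));print(r(p)[:-2])
c,s=np.cos(PLACE[2]),np.sin(PLACE[2]);d=p[:2]-PLACE[:2];print('offset in place frame mm',1000*np.array([c*d[0]+s*d[1],-s*d[0]+c*d[1]]))
E
python3 m2.py
```

```text
[0.6088 0.1607 0.1158] [-4.317  -1.0389  0.4577]
[-0.3014 -0.2257 -0.7789 -0.8419 -0.6633  0.9159  0.88    1.1973  0.1052
 -0.6401 -0.1418 -0.2464  0.5284  0.738  -0.1947  0.7314]
offset in place frame mm [ 0.4363 -2.7657]
```

>>> send_rows(
  jaw=[0, 0, 0, 0, 0, 0, 0],
  travel=[
    [0.01, -0.001, 0],
    [0.028, -0.001, 0],
    [0.045, -0.001, 0],
    [0.057, -0.001, 0],
    [0.062, -0.001, 0],
    [0.062, -0.001, 0],
    [0.062, -0.001, 0],
  ],
  roll=[0, 0, 0, 0, 0, 0, 0],
)

```text
time_s: 9.27
eef_pos: [0.574, 0.1699, 0.0588]
orientation: [0.706, -0.035, -0.706, -0.035]
ft_force: [-0.9, 0.4, -0.4]
opening: 0.0323
```

```bash
python3 -c "
from go import *
from rig import snapshot
import cv2
go([*loc(PLACE,-.036,0),.0468],PLACE[2])
for c in ('side','top'):
  im=snapshot(c)[:,:,::-1].copy()
  cv2.imwrite(f'pics/{c}5_raw.png',im)
  x,y=((195,240) if c=='side' else (150,160))
  cv2.imwrite(f'pics/{c}5.png',cv2.convertScaleAbs(cv2.resize(im[y:y+95,x:x+130],None,fx=6,fy=6,interpolation=2),alpha=1.6,beta=10))
"
```

```text
t 9.2667 tcp [0.574  0.1699 0.0588] F [-0.9343  0.4324 -0.3962] open 0.032347268966130584 q7 -1.9925959416018482
toolx [ 0.0004  0.0001 -1.    ] jaw yaw -95.60796807231247
travel mm [11.9868  3.0374  0.9359] roll deg -0.01589999183566425
```

View pics/side5.png

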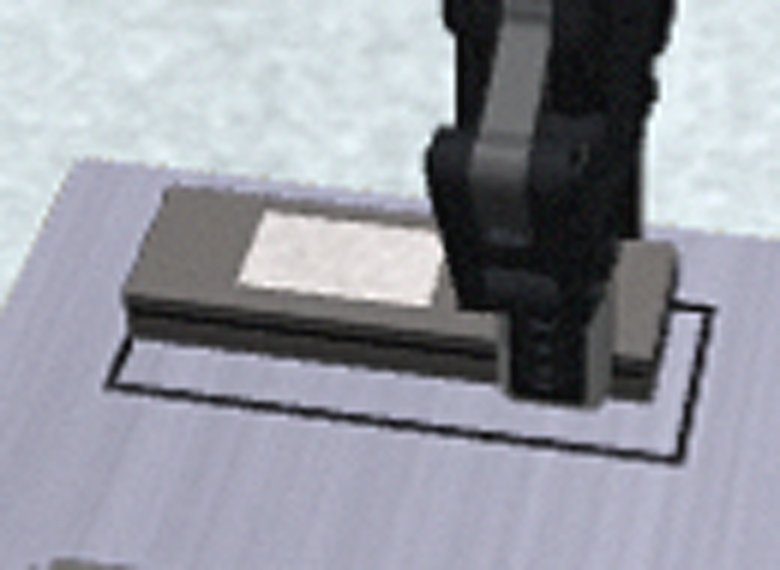

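View pics/top5.png

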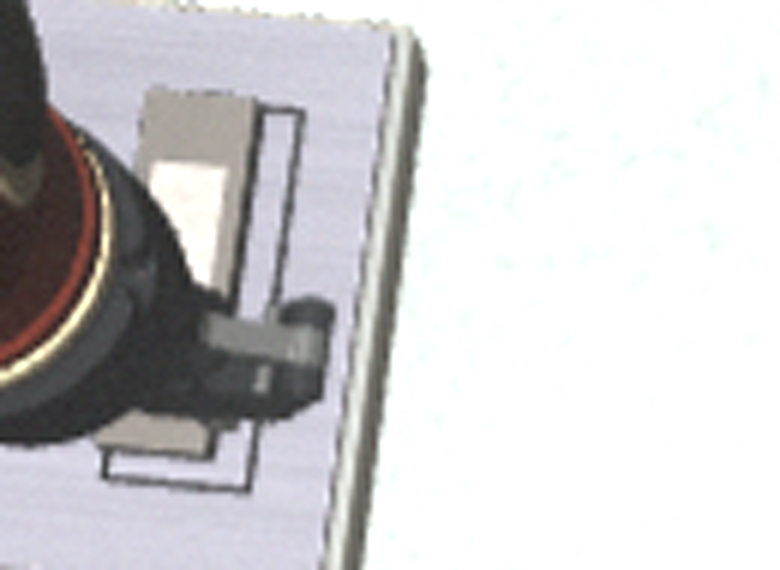

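```bash
sed -e 's#^S=.*#S=[(167,184,.055,-.017,h),(123,297,.055,.017,h),(131,334,.055,.017,0),(652,402,-.055,.017,0),(678,245,-.055,-.017,h),(657,362,-.055,.017,h)]#' -e 's#^T=.*#T=[(148,88,.055,.017,h),(260,97,.055,-.017,h)]#' -e 's#4.5+180#6+195#;s#4.5+200#6+240#;s#4.5+110#6+150#;s#4.5+150#6+160#' -e 's/.163,.12/.163,.057/' m2.py > m3.py; python3 m3.py
```

```text
[0.6098 0.1644 0.0543] [-4.3357 -1.1129 -0.4733]
[-0.019  -0.2594 -0.0825 -0.7382 -0.4597  1.2124  0.2791  1.0083 -0.0833
 -0.3685 -0.2831 -0.5066  0.0345  0.6011  0.0157  0.4384]
offset in place frame mm [1.107  1.0572]
```

```bash
sed -e 's#(260,97,.055,-.017,h)\]#(260,97,.055,-.017,h),(209,457,-.055,-.017,h)]#' m3.py > m4.py; python3 m4.py
cat >> m4.py <<'E'
for yaw in (-4.3,-5,-5.6,-6.2):
    q=[p[0],p[1],np.radians(yaw)]
    B=proj('side',pt(q,[[.055,.017,.0555],[-.055,.017,.0555]]));C=proj('top',pt(q,[[.055,-.017,.0695],[-.055,-.017,.0695]]))
    print(yaw,'side slope',(B[1]-B[0])[1]/(B[1]-B[0])[0],'top slope',(C[1]-C[0])[0]/(C[1]-C[0])[1])
E
python3 m4.py|tail -4
```

```text
[0.6096 0.1654 0.0553] [-5.1412 -0.3128 -0.6514]
[ 0.1709 -0.2744 -0.2498 -0.7247 -0.4618  1.2223  0.1448  1.0443  0.0183
 -0.4545 -0.588  -0.4955 -0.0773  0.4949 -0.1387  0.5655  0.2397  0.3738]
offset in place frame mm [0.7931 1.9694]
-4.3 side slope 0.11249268322154198 top slope -0.12193346059555048
-5 side slope 0.12167396161065097 top slope -0.13459714210418453
-5.6 side slope 0.12958433012897624 top slope -0.14547259579402155
-6.2 side slope 0.13753445981089837 top slope -0.156369893071596
```

Vision and arm readings agree on a shift of about 2 mm toward −y and 1 mm toward −x. Edge slopes put the yaw at about −5.5°, which fits, so I'll correct the offsets and lower gently.

>>> send_rows(
  jaw=[0, 0, 0, 0, 0, 0, 0],
  travel=[
    [0.002, 0.0012, 0.0005],
    [0.005, 0.0023, 0.0009],
    [0.0075, 0.0023, 0.0009],
    [0.0085, 0.0023, 0.0009],
    [0.0095, 0.0023, 0.0009],
    [0.01, 0.0023, 0.0009],
    [0.01, 0.0023, 0.0009],
  ],
  roll=[0, 0, 0, 0, 0, 0, 0],
)

```text
time_s: 9.95
eef_pos: [0.5725, 0.1678, 0.0485]
orientation: [-0.706, 0.034, 0.706, 0.035]
ft_force: [-0.5, -0.5, -0.3]
opening: 0.032
```

```bash
python3 -c "
from go import *
from rig import snapshot
import cv2
go([*loc(PLACE,-.036,0),.0468],PLACE[2])
for c in ('side','top'):
  im=snapshot(c)[:,:,::-1].copy()
  x,y=((195,250) if c=='side' else (150,160))
  cv2.imwrite(f'pics/{c}6.png',cv2.convertScaleAbs(cv2.resize(im[y:y+95,x:x+130],None,fx=6,fy=6,interpolation=2),alpha=1.6,beta=10))
"
```

```text
t 9.95 tcp [0.5725 0.1678 0.0485] F [-0.5419 -0.5094 -0.2523] open 0.03201285838270732 q7 -1.9902353010563691
toolx [-0.0002  0.     -1.    ] jaw yaw -95.59248241602577
travel mm [ 1.6931  0.7759 -0.332 ] roll deg -0.0004143355489345188
```

View pics/side6.png

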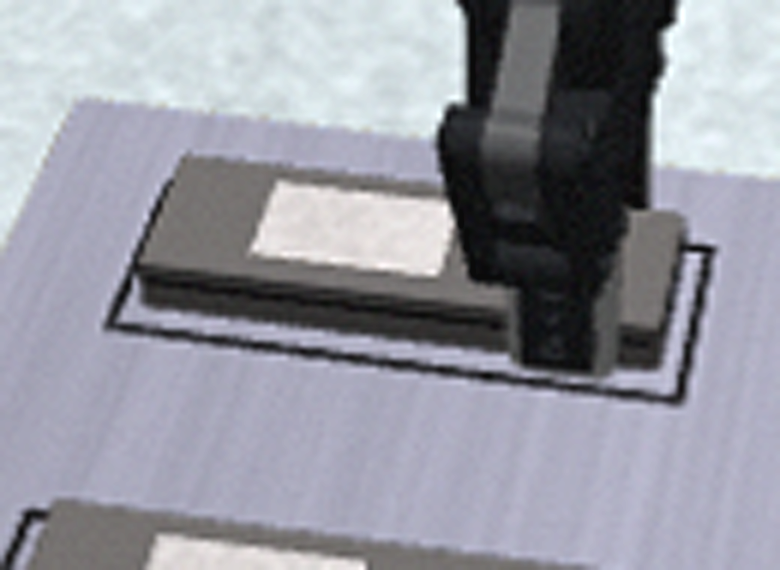

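View pics/top6.png

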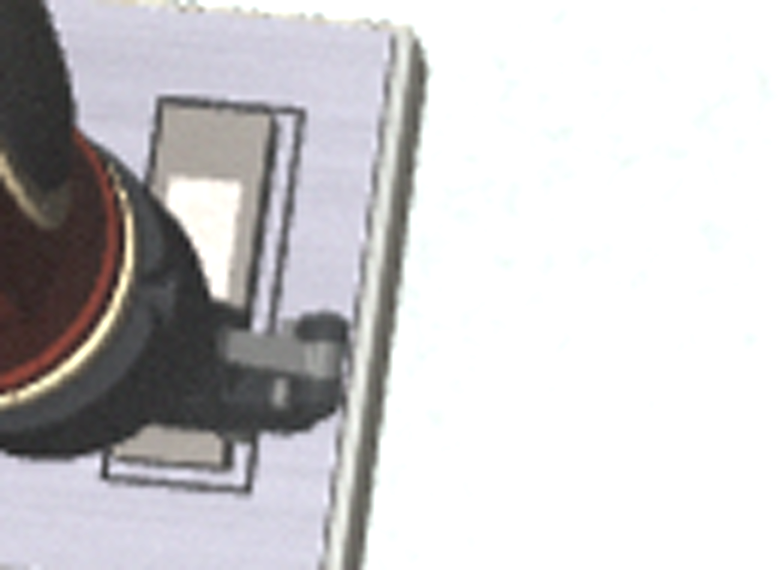

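>>> send_rows(
  jaw=[0, 0, 0, 0, 0],
  travel=[
    [0.0005, 0, 0],
    [0.001, 0, 0],
    [0.0014, 0, 0],
    [0.0014, 0, 0],
    [0.0014, 0, 0],
  ],
  roll=[0, 0, 0, 0, 0],
)

```text
time_s: 10.47
eef_pos: [0.5726, 0.1677, 0.0472]
orientation: [-0.706, 0.035, 0.706, 0.035]
ft_force: [0.1, 0.6, -0.5]
opening: 0.0326
```

>>> send_rows(
  jaw=[0, 0, 0, 0],
  travel=[
    [0.0003, 0, 0],
    [0.0006, 0, 0],
    [0.0006, 0, 0],
    [0.0006, 0, 0],
  ],
  roll=[0, 0, 0, 0],
)

```text
time_s: 10.8
eef_pos: [0.5726, 0.1678, 0.047]
orientation: [0.706, -0.035, -0.706, -0.035]
ft_force: [-0.3, -0.2, 2.5]
opening: 0.0325
```

>>> send_rows(
  jaw=[0, 0, 0],
  travel=[
    [0.0003, 0, 0],
    [0.0003, 0, 0],
    [0.0003, 0, 0],
  ],
  roll=[0, 0, 0],
)

```text
time_s: 11.05
eef_pos: [0.5726, 0.1678, 0.047]
orientation: [0.706, -0.034, -0.706, -0.035]
ft_force: [-2.4, -0.2, 5.5]
opening: 0.0323
```

```bash
python3 -c "
from go import *
from rig import snapshot
import cv2
go([*loc(PLACE,-.036,0),.0468],PLACE[2])
for c in ('side','top'):
  im=snapshot(c)[:,:,::-1].copy()
  x,y=((195,250) if c=='side' else (150,160))
  cv2.imwrite(f'pics/{c}7.png',cv2.convertScaleAbs(cv2.resize(im[y:y+95,x:x+130],None,fx=6,fy=6,interpolation=2),alpha=1.6,beta=10))
"
```

```text
t 11.05 tcp [0.5726 0.1678 0.047 ] F [-2.406  -0.1676  5.4936] open 0.032332346147905686 q7 -1.9902916827706634
toolx [ 0.0003  0.0002 -1.    ] jaw yaw -95.60105693879275
travel mm [ 0.18    0.7418 -0.2068] roll deg -0.008988858315903596
```

View pics/side7.png

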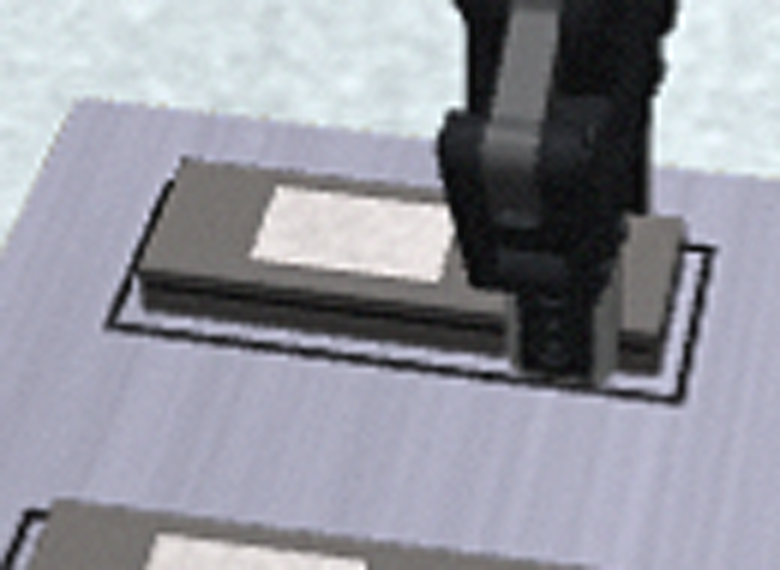

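View pics/top7.png

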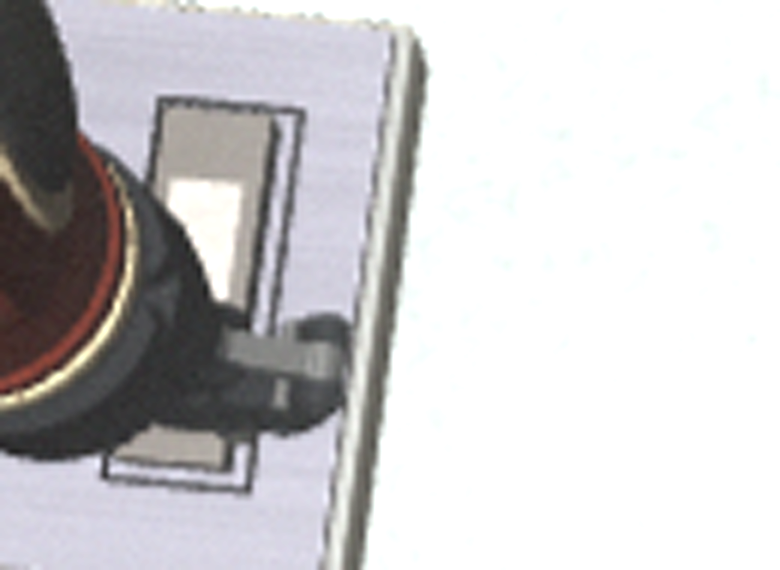

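The box sits inside the outline on all sides with the load taken up (5.5 N). Letting go.

>>> send_rows(
  jaw=[40, 45, 50, 55, 60, 65, 65, 65],
  travel=[
    [0, 0, 0],
    [0, 0, 0],
    [0, 0, 0],
    [0, 0, 0],
    [0, 0, 0],
    [0, 0, 0],
    [0, 0, 0],
    [0, 0, 0],
  ],
  roll=[0, 0, 0, 0, 0, 0, 0, 0],
)

```text
time_s: 11.82
eef_pos: [0.5726, 0.1677, 0.0463]
orientation: [0.706, -0.035, -0.706, -0.035]
ft_force: [0.7, 0.5, 0.6]
opening: 0.0557
```

>>> send_rows(
  jaw=[65, 65, 65, 65, 65, 65, 65, 65, 65, 65],
  travel=[
    [-0.003, 0, 0],
    [-0.01, 0, 0],
    [-0.02, 0, 0],
    [-0.04, 0, 0],
    [-0.065, 0, 0],
    [-0.09, 0, 0],
    [-0.115, 0, 0],
    [-0.135, 0, 0],
    [-0.145, 0, 0],
    [-0.15, 0, 0],
  ],
  roll=[0, 0, 0, 0, 0, 0, 0, 0, 0, 0],
)

```text
time_s: 12.65
eef_pos: [0.5735, 0.168, 0.1991]
orientation: [0.708, -0.034, -0.705, -0.035]
ft_force: [0.8, -0.2, 0.4]
opening: 0.0557
```

>>> send_rows(
  jaw=[65, 65, 65, 65, 65, 65, 65, 65],
  travel=[
    [0, 0.01, 0.005],
    [0, 0.03, 0.013],
    [0, 0.06, 0.02],
    [0, 0.09, 0.025],
    [0, 0.12, 0.025],
    [0, 0.14, 0.025],
    [0, 0.15, 0.025],
    [0, 0.15, 0.025],
  ],
  roll=[0, 0, 0, 0, 0, 0, 0, 0],
)

```text
time_s: 13.32
eef_pos: [0.5316, 0.0171, 0.1953]
orientation: [-0.705, 0.037, 0.707, 0.036]
ft_force: [-0.4, 0.8, 0.2]
opening: 0.0552
```

```bash
python3 -c "
from go import *
from rig import snapshot
import cv2
go([*loc(PLACE,-.036,0),.0468],PLACE[2])
for c in ('side','top'):
  im=snapshot(c)[:,:,::-1].copy()
  cv2.imwrite(f'pics/{c}8_raw.png',im)
  x,y=((195,250) if c=='side' else (150,160))
  cv2.imwrite(f'pics/{c}8.png',cv2.convertScaleAbs(cv2.resize(im[y:y+95,x:x+130],None,fx=6,fy=6,interpolation=2),alpha=1.6,beta=10))
"
```

```text
t 13.3167 tcp [0.5316 0.0171 0.1953] F [-0.3675  0.7939  0.1818] open 0.05523484507157814 q7 -1.7442720862350034
toolx [-0.0031 -0.002  -1.    ] jaw yaw -95.92842564994618
travel mm [ 148.0391 -153.6438  -25.883 ] roll deg -0.3363575694693607
```

View pics/side8.png

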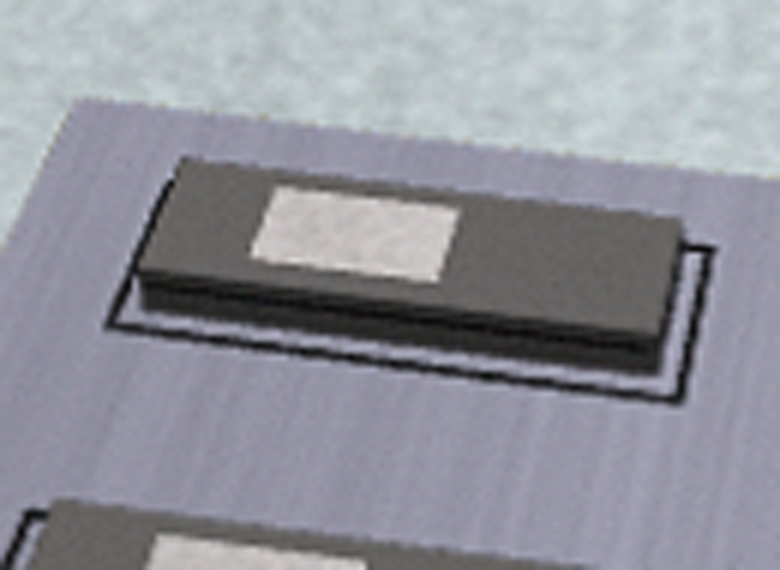

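View pics/top8.png

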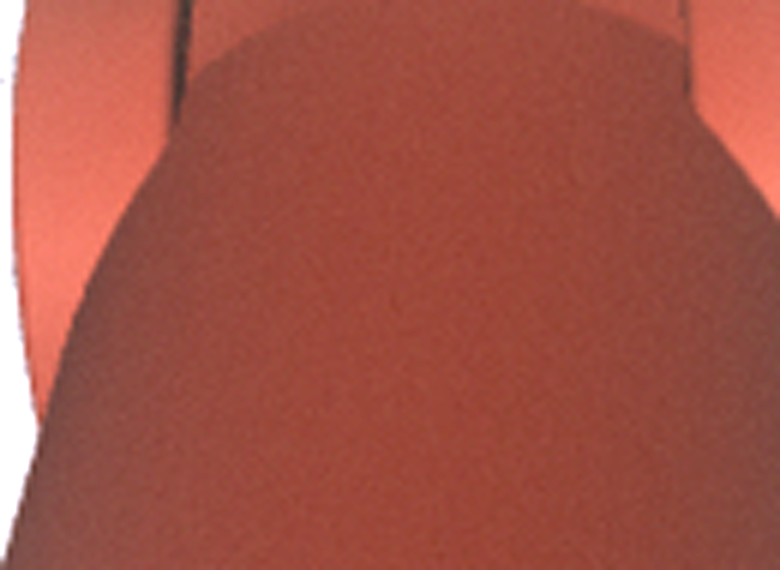

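View pics/side8_raw.png

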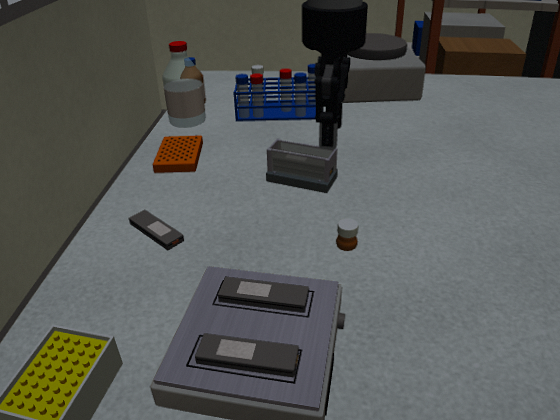

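The box lies flat inside the outline. The arm hides it in the top view, so I'll move clear for a two-camera check.

>>> send_rows(
  jaw=[65, 65, 65, 65, 65, 65, 65, 65, 65, 65, 65, 65],
  travel=[
    [0, 0.01, 0.003],
    [0, 0.03, 0.01],
    [0, 0.06, 0.02],
    [0, 0.09, 0.03],
    [0, 0.12, 0.03],
    [0, 0.15, 0.03],
    [0, 0.18, 0.03],
    [0, 0.21, 0.03],
    [0, 0.235, 0.03],
    [0, 0.25, 0.03],
    [0, 0.25, 0.03],
    [0, 0.25, 0.03],
  ],
  roll=[0, 0, 0, 0, 0, 0, 0, 0, 0, 0, 0, 0],
)

```text
time_s: 14.42
eef_pos: [0.4788, -0.2243, 0.196]
orientation: [-0.706, 0.034, 0.706, 0.035]
ft_force: [-0.1, 1.3, -0.5]
opening: 0.0554
```

```bash
python3 -c "
from rig import snapshot
import cv2
for c in ('side','top'):
  im=snapshot(c)[:,:,::-1].copy()
  cv2.imwrite(f'pics/{c}9_raw.png',im)
im=im[160:255,150:280]
cv2.imwrite(f'pics/top9.png',cv2.convertScaleAbs(cv2.resize(im,None,fx=6,fy=6,interpolation=2),alpha=1.4,beta=10))
"
```

```text
(no output)
```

View pics/top9.png

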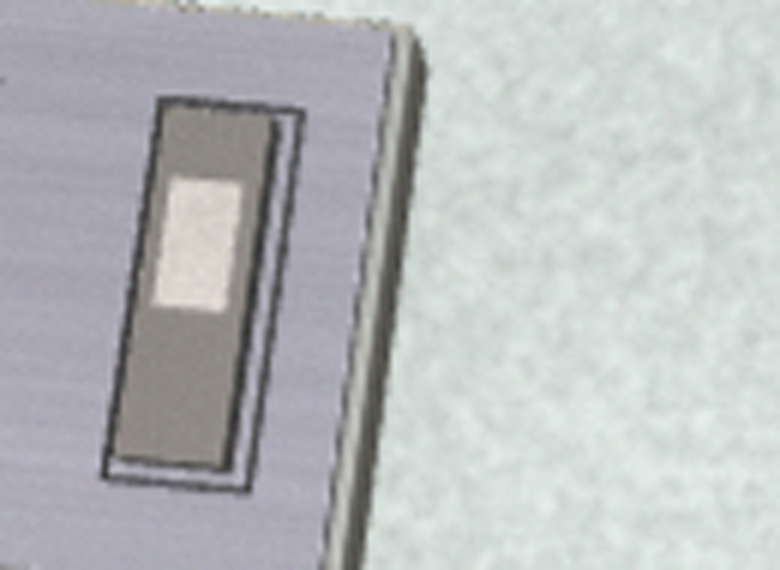

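View pics/top9_raw.png

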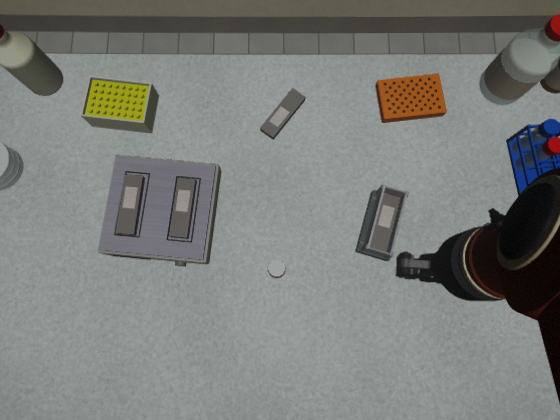

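```bash
python3 -c "
from h import *
from go import PLACE
h=.059
S=[(181,156,.055,-.017,h),(139,271,.055,.017,h),(143,306,.055,.017,.045),(660,373,-.055,.017,.045),(683,219,-.055,-.017,h),(664,333,-.055,.017,h)]
T=[(163,105,.055,.017,h),(275,114,.055,-.017,h),(225,467,-.055,-.017,h),(109,457,-.055,.017,h)]
o=[('side',195+u/6,250+v/6,*l) for u,v,*l in S]+[('top',150+u/6,160+v/6,*l) for u,v,*l in T]
for oo in (o,o[:6],o[6:]):
  p,r=fit(oo,[.6,.16,-.1]);c,s=np.cos(PLACE[2]),np.sin(PLACE[2]);d=p[:2]-PLACE[:2]
  print(p,np.degrees(p[2]),1000*np.array([c*d[0]+s*d[1],-s*d[0]+c*d[1]]),np.abs(r).max())
"
```

```text
[ 0.608   0.1638 -0.0935] -5.357777384625461 [-0.5939  0.2796] 1.2929037020082093
[ 0.6078  0.1643 -0.0923] -5.288425202984754 [-0.8781  0.7137] 1.2251219854041664
[ 0.6086  0.1635 -0.0952] -5.453685677862361 [-0.008   0.0094] 0.2237095381450388
```

Box within 1 mm and 0.3° of the outline in both views, gripper clear. Handing in.

```bash
python3 -c "
from rig import robot,job
s=robot.state();print(s['time_s'],s['ft_force'],max(map(abs,s['dq'])));print(job.finish_job())"
```

```text
14.5167 [0.99748182 0.5599508  0.4189335 ] 0.008832273453511954
the job is handed in; nothing more can be done
None
```

I drew the lowest box straight out of the dispenser. The two boxes above it dropped and stayed in the chute. I then lowered the box onto the empty place on the warmer until I read a light contact of about 5 N, let go and moved the arm clear. The job was handed in at about 14.5 s.

**Last checks:** after release, the box fits within 1 mm of the outline's centre and within about 0.3° of its direction, and it lies flat. The pictures show the other two boxes in the dispenser, and the gripper was touching nothing.

**What disagreed or went wrong:**
- **First move:** I wrote its travels in mm instead of m. The row speed limit cut it short along the intended direction, and nothing was touched.
- **free_place reports:** the network pointed at the warmer's body, not the outline, so I used the outline corners I picked in the pictures.
- **Box in the hand:** the arm's readings and the camera fits differed by 1–3 mm. I trusted the box and outline as seen together in the pictures.

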